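# Make up the shaping kit and the test kit on their boards

### The arm

A 6-joint arm with a two-finger parallel gripper is mounted at the origin on the work surface; the furniture and walls round the work are solid. World frame = base frame: x ahead of the robot, y to its left, z up, the work surface at z = 0. Lengths are in mm, angles in rad, forces in N, time in s.
With the tool pointing down it reaches from about 350 to 975 mm from the base axis. Payload 7.1 kg.
Tool frame: the origin (TCP) lies on the front face of the gripper's body, between the roots of the fingers; the fingertips stand 80 mm ahead of it and the grasp point (between the pads) lies 61 mm ahead of it (env.tips_ahead is the distance from the TCP to the fingertips, in mm); z points along the fingers, y is the direction in which the jaws open and shut (so a half turn about z gives the same grasp; the last joint's range is limited). The gripper opens to 88 mm and grips with 3 to 60 N. Pads are 20 mm wide; open, the fingers measure 115 mm over their backs; the gripper's body (75 mm by 178 mm) begins 61 mm behind the grasp point.
Start: joints at [-1.311, 0.423, 1.63, -0, 1.089, -0.019], TCP at [172.02, -600.845, 302.675] pointing down, gripper open.
Joint ranges: [-3, 3], [-0.9, 2.11], [0.09, 2.58], [-1.31, 4.45], [0.11, 2.69], [-2.54, 2.54]. Speed limits (rad/s): [2.39, 2.39, 3.01, 3.14, 3.14, 3.14].

### API

Orientations are given as a unit quaternion [x, y, z, w].
In Python, from station import env, set_gripper, viewer, workorder gives the robot as it stands. Calls block until the motion is done:
- env.reach(position, orientation): joint-space move of the TCP to a pose.
- env.move_l(position, rot=None, rate=150, f_stop=None): straight line of the TCP; rot=None keeps the orientation; rate is the mean speed in mm/s. With f_stop (N) it stops when the force on the tool has changed by that much, and returns True; else False.
- env.move_joints(angles): joint-space move.
- set_gripper(opening): finger opening in mm; the grip force is fixed at half the most; returns when the fingers have stopped.
- env.hold(seconds).
- env.ik(position, orientation): joint angles nearest the present ones, or None.
- env.read_state(): the state.
- viewer.camera(name): name is "side" or "top" or "wrist"; returns the picture (480x640x3 uint8, blue, green, red); there is no depth.
- viewer.camera_params(name): a dict with "fx", "fy", "cx", "cy" (pixels), "dist" ([k1, k2, p1, p2, k3] as OpenCV has them; the pictures are not rectified), "pose" (4x4, takes a point from camera to world coordinates); the wrist camera has in their place "tool_from_camera" (4x4, takes a point from camera to tool coordinates, whose origin is the TCP and whose axes are the flange's). Camera axes: x right, y up, looking along -z (the intrinsics and any distortion apply to the point x, -y, -z); pixel columns grow to the right and rows downward; lengths in mm; the calibration is good to about 2 mm. A picture is of the moment at which its call begins: read the wrist's pose just before it. camera_params takes no time and is no camera call.
A pose or a line that the arm cannot do raises env.IKError and nothing moves.
- workorder.sign_off(): hands the job in, once; it reports no verdict.
The state is a dict: "time_s": time; "qpos": joint angles; "dq": joint speeds; "tau": joint torques, N m; "tool_pos": TCP position; "orientation": TCP orientation; "force": force on the tool from outside, world axes, zero at the start; "wrist_torque": the same for the moment, N m; "width": finger opening in mm.
Only numpy, scipy, OpenCV 4.12 (cv2) and the standard library are available. Lean on these libraries where they do the work, as an engineer would, in place of code of your own. Each camera call takes 0.05 s, during which the arm holds its last target.

### The job

Make up two kits from the stock on the table: lay the wooden rib and the yellow wedge on the round board, and the red rubber kidney and the grey tile on the long narrow board, each flat inside its own outline and lengthwise along it (either way round). The blue scraper belongs to neither kit: leave it where it lies.

Things in the scene. Friction and masses are not known exactly. Their poses are not given: they have to be found in the camera images.
- wood_rib_center (a point): Wooden throwing rib: flat light-wood plate with a small hole, 59 mm wide, 96 mm long, 8 mm thick; one long side straight (-x), the other (+x) rising to a blunt peak in the middle. The point is its centre, half-way up; x is across its width, y along its length, z up. Lies flat on the table; loose, to be gripped across its width.
- clip_yellow_center (a point): Yellow plastic wedge: small oblong bar, 22 mm wide, 50 mm long, 12 mm thick. The point is its centre, half-way up; x is across its width, y along its length, z up. Lies flat on the table; loose, to be gripped across its width.
- rubber_kidney_center (a point): Red rubber kidney (stiff): bean-shaped plate, 39 mm wide, 85 mm long, 9 mm thick; bulges to +x in the middle. The point is its centre, half-way up; x is across its width, y along its length, z up. Lies flat on the table; loose, to be gripped across its width.
- tile_grey_center (a point): Grey ceramic test tile: oblong plate, 38 mm wide, 66 mm long, 6 mm thick. The point is its centre, half-way up; x is across its width, y along its length, z up. Lies flat on the table; loose, to be gripped across its width.
- blue_scraper_center (a point): Blue plastic scraper with a pale blade at one end, 51 mm wide, 104 mm long, 12 mm thick, lying in the stock; not part of any kit. The point is its centre.
- round_bat: Round light-wood board, 164 mm across, 8 mm thick, fixed to the table, flat top without a rim. Origin at the centre of its underside, z up. Dark outlines are drawn on its top (lines only, nothing to fit into): the rib's, centred at x = -24 mm, y = 0, and the wedge's, centred at x = +54.5 mm, y = 0, both with their length along the board's y; the rib's outline has its peak towards +x.
- long_board: Long narrow light-wood board, 78 mm in x, 204 mm in y, 8 mm thick, fixed to the table, flat top without a rim. Origin at the centre of its underside, z up. Dark outlines are drawn on its top (lines only): the kidney's, centred at x = 0, y = +44.5 mm, bulging towards +x, and the tile's, centred at x = 0, y = -54.5 mm, both with their length along the board's y.
Not all that is in view belongs to the job. Several things look just like the part that bears clip_yellow_center: the one meant starts farthest from the robot's base.

How it is judged (in metres and radians):
At the end, for the whole second after the job is handed in: Rib and wedge lie flat on the round board, kidney and tile flat on the long board, each centred within 12 mm (along each board axis) on its own outline and lengthwise along it within 15 degrees, either way round, resting on the board and at rest; the scraper is within 20 mm of where it lay (x of wood_rib_center in the frame of round_bat between -0.036 and -0.012 m and y of wood_rib_center in the frame of round_bat between -0.012 and 0.012 m and z of wood_rib_center in the frame of round_bat between 0.008 and 0.016 m and angle between the x axis of each of wood_rib_center, clip_yellow_center and the x axis of round_bat, either way round below 0.26 rad and angle between each of wood_rib_center, clip_yellow_center, rubber_kidney_center, tile_grey_center's own z axis and vertical below 0.12 rad and linear speed of each of wood_rib, clip_yellow, rubber_kidney, tile_grey below 0.02 m/s and x of clip_yellow_center in the frame of round_bat between 0.0425 and 0.0665 m and y of clip_yellow_center in the frame of round_bat between -0.012 and 0.012 m and z of clip_yellow_center in the frame of round_bat between 0.01 and 0.018 m and x of rubber_kidney_center in the frame of long_board between -0.012 and 0.012 m and y of rubber_kidney_center in the frame of long_board between 0.0325 and 0.0565 m and z of rubber_kidney_center in the frame of long_board between 0.0085 and 0.0165 m and angle between the x axis of each of rubber_kidney_center, tile_grey_center and the x axis of long_board, either way round below 0.26 rad and x of tile_grey_center in the frame of long_board between -0.012 and 0.012 m and y of tile_grey_center in the frame of long_board between -0.0665 and -0.0425 m and z of tile_grey_center in the frame of long_board between 0.007 and 0.015 m and distance of blue_scraper_center from where it was at the start of the episode below 0.02 m); the robot touches nothing.
It fails at once if the blue scraper is shifted or picked up (more than 20 mm) (distance of blue_scraper_center from where it was at the start of the episode above 0.02 m).
It also fails if it takes over 93 s, if anything falls off the work surface, if the arm or the gripper's body presses on something with over 40 N, if the wrist force passes 120 N, or if a joint passes its speed limit or range.

## Working session

There is one attempt and no reset: what is moved stays moved. The work goes in short steps, each a Python script; the robot and the scene stay as the last script left them, time stands still between calls to the robot, and variables do not carry over. Pictures are saved under pics/ and viewed, and the job is handed in when it is done.

```bash
ls; mkdir -p pics
python3 - <<'E'
from station import env, set_gripper, viewer, workorder
import cv2
for n in ["top","side","wrist"]:
    s=env.read_state()
    cv2.imwrite(f"pics/{n}0.png",viewer.camera(n)); 
    p=viewer.camera_params(n); print(n,{k:(v.tolist() if hasattr(v,'tolist') else v) for k,v in p.items()})
print(s)
E
```

```text
pics
top {'fx': 585.5420522402669, 'fy': 585.5420522402669, 'cx': 312.0898435688693, 'cy': 247.33637886334418, 'dist': [-0.1684091750199787, 0.0, 0.0, 0.0, 0.0], 'pose': [[0.026845187335488352, 0.9970703717204688, -0.07162408641042672, 394.114319426229], [-0.9995039025008227, 0.027953107577396885, 0.014511122023886089, 78.88198901369039], [0.016470725623000584, 0.07119900009109827, 0.9973261340120787, 1426.9212474511335], [0.0, 0.0, 0.0, 1.0]]}
side {'fx': 562.1081820107474, 'fy': 562.1081820107474, 'cx': 320.2280759377286, 'cy': 252.4293488233873, 'dist': [-0.046268662712505494, 0.0, 0.0, 0.0, 0.0], 'pose': [[-0.9168508059659413, 0.2581723892507685, -0.3045186644988348, 125.59092270547076], [-0.3992289803827971, -0.5946346914775873, 0.6978723414162988, 885.4767757027582], [-0.0009059923379576717, 0.7614174946242729, 0.6482611958601094, 810.6566741101174], [0.0, 0.0, 0.0, 1.0]]}
wrist {'fx': 385.95206968115355, 'fy': 385.95206968115355, 'cx': 326.6680715380115, 'cy': 240.78912378335437, 'dist': [-0.05965332252427751, 0.0, 0.0, 0.0, 0.0], 'tool_from_camera': [[0.0004954084432149291, 0
[... 232 characters left out ...]
8], [0.0, 0.0, 0.0, 1.0]]}
{'time_s': 0.1, 'qpos': array([-1.31099597e+00,  4.23732944e-01,  1.63057706e+00,  1.01749714e-05,
        1.08854932e+00, -1.90044772e-02]), 'dq': array([-0.00238086, -0.00173616, -0.00151514,  0.00134151, -0.0016086 ,
        0.00231562]), 'tau': array([ 1.52571451e-03, -5.45612669e+01, -2.74326253e+01,  6.45703333e-02,
        1.88088545e-02, -1.97099160e-05]), 'tool_pos': array([ 171.9346103 , -600.50631654,  302.01334761]), 'orientation': array([ 9.90299338e-01,  1.38948987e-01, -7.15951188e-05, -6.29292635e-04]), 'force': array([ 0.47912366,  0.13033148, -0.81425036]), 'wrist_torque': array([-0.00406213, -0.00623805,  0.01464855]), 'width': 87.71623988495466}
```

View pics/top0.png

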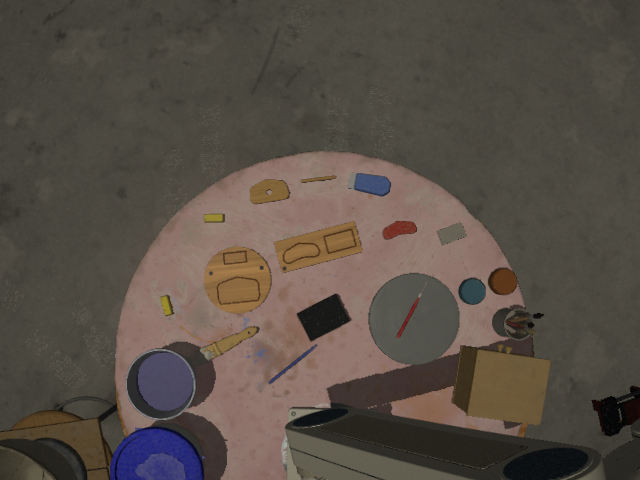

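View pics/side0.png

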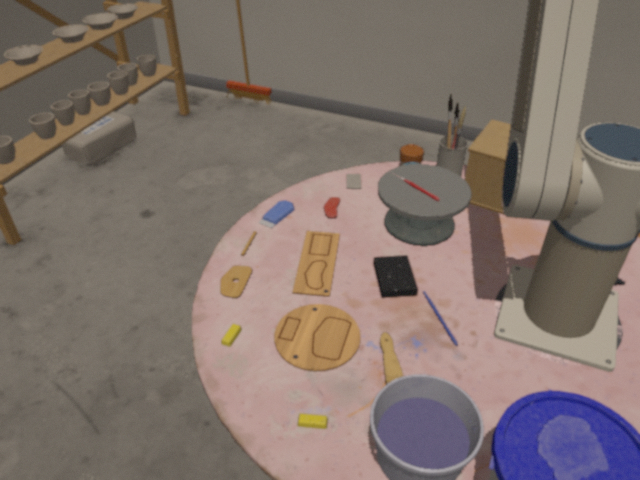

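The top view shows all the parts and both boards. There are two yellow wedges, at (214,217) and (167,305). I'll enlarge crops to measure.

Run:
```python
import cv2
im=cv2.imread("pics/top0.png")
def c(n,x,y,w,h,k): cv2.imwrite(f"pics/{n}.png",cv2.resize(im[y:y+h,x:x+w],None,fx=k,fy=k,interpolation=cv2.INTER_CUBIC))
c("cA",195,170,130,90,6)
c("cB",320,165,155,90,5)
c("cC",195,215,175,105,4.5)
```

```text
(no output)
```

View pics/cA.png

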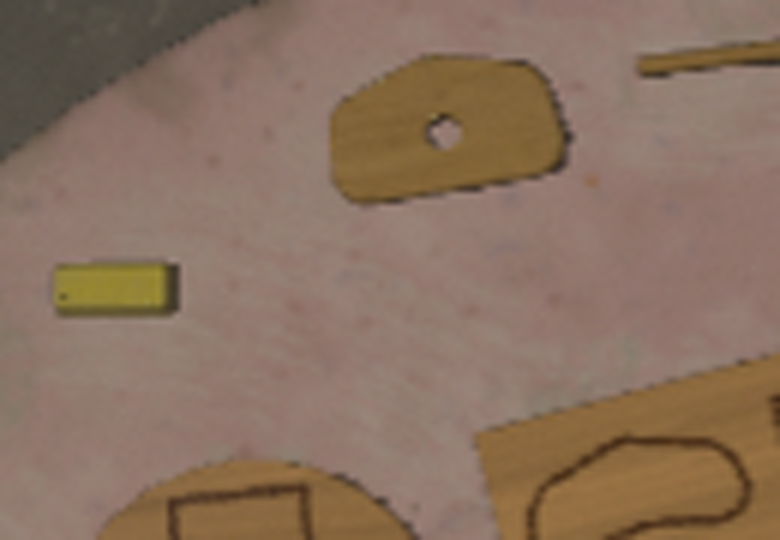

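View pics/cB.png

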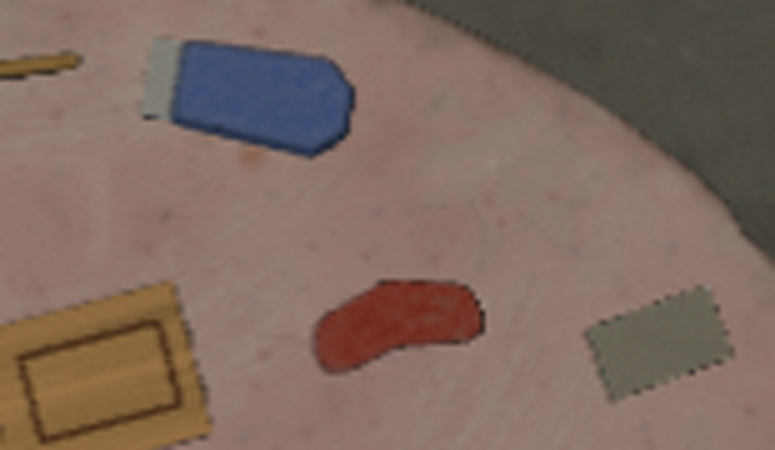

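View pics/cC.png

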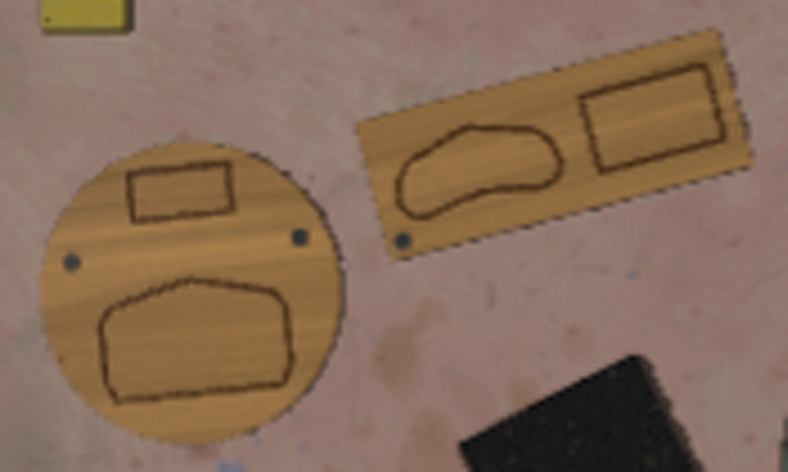

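```bash
cat > h.py <<'E'
import cv2, numpy as np
from station import env, set_gripper, viewer, workorder
def ray(P,pose,px,z):
    K=np.array([[P['fx'],0,P['cx']],[0,P['fy'],P['cy']],[0,0,1]])
    u=cv2.undistortPoints(np.array(px,float).reshape(-1,1,2),K,np.array(P['dist'])).reshape(-1,2)
    d=np.c_[u[:,0],-u[:,1],-np.ones(len(u))]@pose[:3,:3].T
    o=pose[:3,3]; return (o+d*((z-o[2])/d[:,2])[:,None])[:,:2]
def top(px,z):
    P=viewer.camera_params("top"); return ray(P,np.array(P['pose']),px,z)
E
python3 - <<'E'
from h import *
im=cv2.imread("pics/top0.png")
big=cv2.resize(im,None,fx=4,fy=4,interpolation=cv2.INTER_CUBIC)
lab=cv2.cvtColor(big,cv2.COLOR_BGR2LAB).astype(int)
def seg(name,cx,cy,r,z):
    c=lab[int(cy*4)-2:int(cy*4)+3,int(cx*4)-2:int(cx*4)+3].reshape(-1,3).mean(0)
    d=np.abs(lab-c); m=((d[...,1]+d[...,2]<14)&(d[...,0]<40)).astype(np.uint8)*255
    k=np.zeros_like(m); cv2.circle(k,(int(cx*4),int(cy*4)),r*4,255,-1); m&=k
    cs,_=cv2.findContours(m,cv2.RETR_EXTERNAL,cv2.CHAIN_APPROX_NONE); c=max(cs,key=cv2.contourArea)
    px=(c.reshape(-1,2)+.5)/4-.5
    w=top(px,z).astype(np.float32); R=cv2.minAreaRect(w); print(name,np.round(R[0],1),np.round(R[1],1),round(R[2],1),'hyp',np.hypot(*R[0]).round())
seg('rib',262,190,30,8); seg('wedge',212,217,20,12); seg('wedge2',166,304,20,12)
seg('kid',398,231,25,9); seg('tile',452,234,20,6); seg('scr',375,185,30,12)
A=lambda p,k,ox,oy:(np.array(p,float)+.5)/k-.5+[ox,oy]
B=top(A([(357,122),(716,29),(752,166),(400,259)],4.5,195,215),8); print(B.round(1), B.mean(0), [np.linalg.norm(B[i]-B[(i+1)%4]) for i in range(4)])
T=top(A([(580,97),(706,64),(724,141),(602,171)],4.5,195,215),8); print('tileout',T.mean(0))
K=top(A([(396,175),(563,158)],4.5,195,215),8); print('kid ends',K.mean(0))
W=top(A([(127,173),(231,162),(235,211),(132,221)],4.5,195,215),8); print('wedout',W.mean(0),W)
Rb=top(A([(117,403),(287,383),(190,280)],4.5,195,215),8); print('rib straight',Rb)
C=top(A([(40,290),(344,290),(190,141),(190,443)],4.5,195,215),8); print('disc',C, C.mean(0))
E
```

```text
rib [633.8 169.6] [57.1 95.6] 10.9 hyp 656.0
wedge [562.5 301.8] [16.6 43.8] 1.5 hyp 638.0
wedge2 [344.9 410.2] [44.4 15.9] 18.3 hyp 536.0
kid [ 549.2 -152.5] [34.  80.2] 15.5 hyp 570.0
tile [ 539.9 -285.9] [ 98.4 101.3] 27.7 hyp 611.0
scr [655.8 -85.2] [85.6 47.9] 80.5 hyp 661.0
[[507.1 151.3]
 [563.2 -41.7]
 [489.2 -62.9]
 [433.8 125.8]] [498.3390598   43.13949279] [np.float64(201.02284916147514), np.float64(76.93471034890862), np.float64(196.68125369318415), np.float64(77.58412310951509)]
tileout [513.66560632  -8.63964892]
kid ends [484.87237995  84.45091808]
wedout [466.70123583 245.07731267] [[475.99574666 274.84024473]
 [483.53821664 218.68232989]
 [457.13552018 215.61196799]
 [450.13545985 271.17470807]]
rib straight [[351.94022238 275.91859241]
 [365.4644013  184.61011416]
 [419.25473981 238.66663673]]
disc [[411.43001721 319.79426654]
 [416.27804083 155.48017693]
 [494.27863598 241.29068117]
 [331.71184929 235.82625455]] [413.42463583 238.0978448 ]
```

```bash
cat >> h.py <<'E'
from scipy.spatial.transform import Rotation as Rn
def quat(yawdeg):  # jaws along part x (yaw), tool x toward part +y
    y=np.radians(yawdeg); X=np.array([-np.sin(y),np.cos(y),0]); Z=np.array([0,0,-1.]); Y=np.cross(Z,X)
    return Rn.from_matrix(np.c_[X,Y,Z]).as_quat()
def wristpose():
    s=env.read_state(); T=np.eye(4); T[:3,:3]=Rn.from_quat(s['orientation']).as_matrix(); T[:3,3]=s['tool_pos']
    return T@np.array(viewer.camera_params("wrist")['tool_from_camera'])
def wshot(name):
    T=wristpose(); im=viewer.camera("wrist"); cv2.imwrite(f"pics/{name}.png",im); np.save(f"pics/{name}.npy",T)
def wpx(name,px,z): return ray(viewer.camera_params("wrist"),np.load(f"pics/{name}.npy"),px,z)
def st():
    s=env.read_state(); print('t',round(s['time_s'],2),'tcp',s['tool_pos'].round(1),'w',round(s['width'],1),'F',s['force'].round(1))
E
python3 - <<'E'
from h import *
A=lambda p,k,ox,oy:(np.array(p,float)+.5)/k-.5+[ox,oy]
W=top(A([(55,265),(168,263),(168,309),(57,311)],6,195,170),12); print(W.round(),W.mean(0))
W=top(A([(584,330),(711,286),(734,352),(613,401)],5,320,165),6); print(W.round(),W.mean(0))
for p,y in [((634,170),11),((562,302),2),((549,-152),15),((540,-253),17),((390,235),8),((467,246),8),((486,86),16),((514,-9),16)]:
    print(p,[None if (q:=env.ik([*p,z],quat(y))) is None else np.round(q,2) for z in (82,200)])
env.reach([634,170,200],quat(11)); st()
wshot("w_rib"); st()
E
```

```text
[[570. 325.]
 [572. 279.]
 [554. 278.]
 [552. 323.]] [562.08410582 301.18723472]
[[ 546. -247.]
 [ 570. -311.]
 [ 538. -323.]
 [ 511. -262.]] [ 541.26730449 -285.94290466]
(634, 170) [array([ 0.24,  0.76,  1.64, -0.  ,  0.74,  0.05]), array([ 0.24,  0.59,  1.62, -0.  ,  0.93,  0.05])]
(562, 302) [array([ 0.47,  0.74,  1.69, -0.  ,  0.71,  0.44]), array([ 0.47,  0.57,  1.66, -0.  ,  0.91,  0.44])]
(549, -152) [array([-0.29,  0.68,  1.85, -0.  ,  0.62, -0.55]), array([-0.29,  0.48,  1.82, -0.  ,  0.84, -0.55])]
(540, -253) [array([-0.46,  0.7 ,  1.79, -0.  ,  0.65, -0.75]), array([-0.46,  0.51,  1.76, -0.  ,  0.87, -0.75])]
(390, 235) [array([ 0.52,  0.59,  2.1 , -0.  ,  0.45,  0.38]), array([ 0.52,  0.34,  2.07, -0.  ,  0.73,  0.38])]
(467, 246) [array([ 0.46,  0.64,  1.94, -0.  ,  0.56,  0.32]), array([ 0.46,  0.43,  1.91, -0.  ,  0.8 ,  0.32])]
(486, 86) [array([ 0.15,  0.61,  2.02, -0.  ,  0.51, -0.13]), array([ 0.15,  0.39,  1.99, -0.  ,  0.76, -0.13])]
(514, -9) [array([-0.04,  0.63,  1.97, -0.  ,  0.54, -0.32]), array([-0.04,  0.41,  1.94, -0.  ,  0.78, -0.32])]
t 3.32 tcp [634.3 169.2 200.1] w 87.9 F [-0.4  0.1  0.2]
t 3.37 tcp [634.2 169.3 200.1] w 87.7 F [-0.  -0.3 -0.4]
```

View pics/w_rib.png

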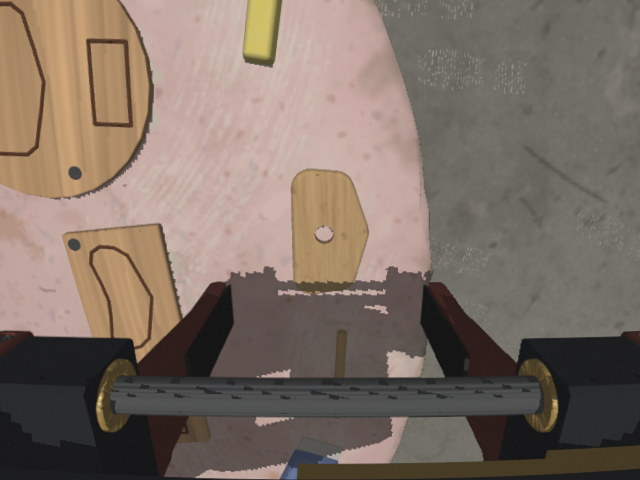

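The wrist view shows the rib with its straight side along column ~293, its peak at (369,232), its top edge at row 170 and its bottom edge at ~290. The grasp region is clear. Next I'll check this against the top-view figures.

Run:
```python
from h import *
print('rib',wpx("w_rib",[(292,180),(294,280),(369,232),(322,170),(327,291)],8).round(1))
W=wpx("w_rib",[(88,41),(126,41),(130,125),(95,124)],8);print('wedge out',W.round(1),W.mean(0).round(1))
print('long corner',wpx("w_rib",[(64,235),(159,225)],8).round(1))
```

```text
rib [[602.1 206.5]
 [616.2 131.5]
 [664.  179.6]
 [621.6 217.4]
 [642.7 127.4]]
wedge out [[452.8 272.9]
 [478.7 277. ]
 [485.2 223.3]
 [460.3 219.7]] [469.2 248.2]
long corner [[438.3 133.6]
 [510.7 155.4]]
```

```bash
cat >> h.py <<'E'
def pick(x,y,yaw,tipz=2.5,hz=160):
    q=quat(yaw)
    env.reach([x,y,hz],q)
    hit=env.move_l([x,y,80+tipz],rate=120,f_stop=12); st()
    set_gripper(0); st()
    env.move_l([x,y,hz],rate=200); st(); print('hit',hit)
def place(x,y,yaw,opening,tipz=11,hz=160):
    q=quat(yaw)
    env.reach([x,y,hz],q)
    hit=env.move_l([x,y,80+tipz],rate=100,f_stop=10); st()
    set_gripper(opening); 
    env.move_l([x,y,hz],rate=200); st(); print('hit',hit)
E
python3 - <<'E'
from h import *
pick(635.5,171.5,10.8)
wshot("w_rib2")
E
```

```text
t 4.44 tcp [636.  171.7  83.1] w 87.7 F [ 0.7 -0.3 -0.1]
t 5.08 tcp [635.4 171.5  82.8] w 54.4 F [-2.   0.   3.9]
t 5.61 tcp [635.3 171.4 159.7] w 54.4 F [ 0.5  0.8 -0.8]
hit False
```

View pics/w_rib2.png

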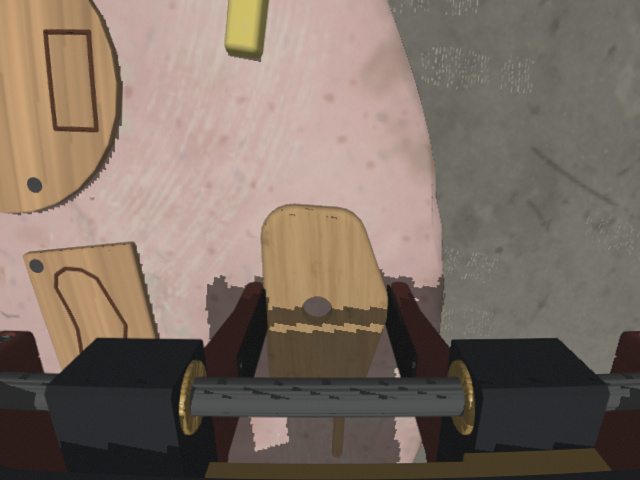

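Run:
```python
from h import *
im=cv2.imread("pics/w_rib2.png");cv2.imwrite("pics/c1.png",cv2.resize(im[190:400,220:430],None,fx=2.8,fy=2.8,interpolation=cv2.INTER_CUBIC))
p=wpx("w_rib2",[(262,240),(268,320),(318,206),(388,305),(317,307),(272,376)],85.2)
y=np.radians(10.8);R=np.array([[np.cos(y),np.sin(y)],[-np.sin(y),np.cos(y)]])
print(((p-[635.4,171.5])@R.T).round(1))
```

```text
[[-27.4  33.6]
 [-26.6  -4.1]
 [ -3.7  48.2]
 [ 27.2   3.4]
 [ -4.4   2.4]
 [-26.1 -34. ]]
```

View pics/c1.png

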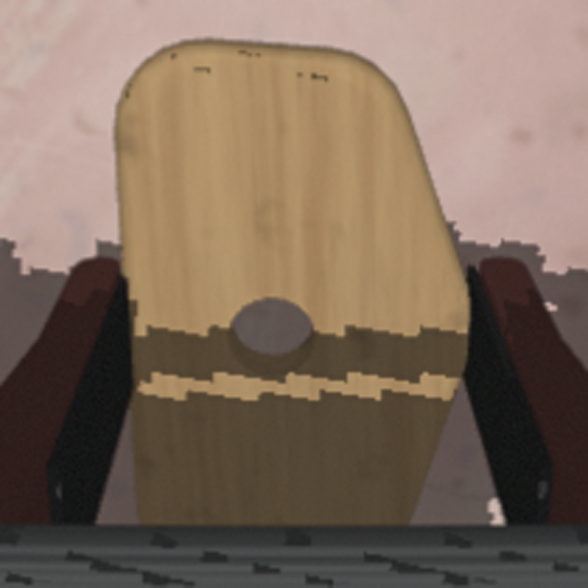

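The rib is held square and centred: its straight side is parallel to the jaws and its end is at +48 mm. Placing it now.

Run:
```python
from h import *
place(391,236.7,8,68,tipz=10.9)
env.reach([563,302,200],quat(2)); st()
wshot("w_wed")
cv2.imwrite("pics/top1.png",viewer.camera("top"))
```

```text
t 7.37 tcp [391.  236.2  89.7] w 54.3 F [ 0.3 -0.7  4.4]
t 8.32 tcp [391.  236.7 160. ] w 68.1 F [0.2 0.9 0.5]
hit True
t 9.09 tcp [561.1 301.1 197.8] w 67.8 F [-0.1  0.  -0.6]
```

View pics/w_wed.png

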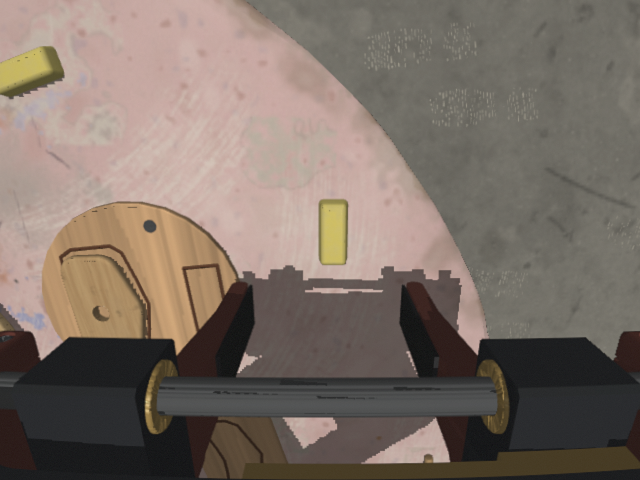

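View pics/top1.png

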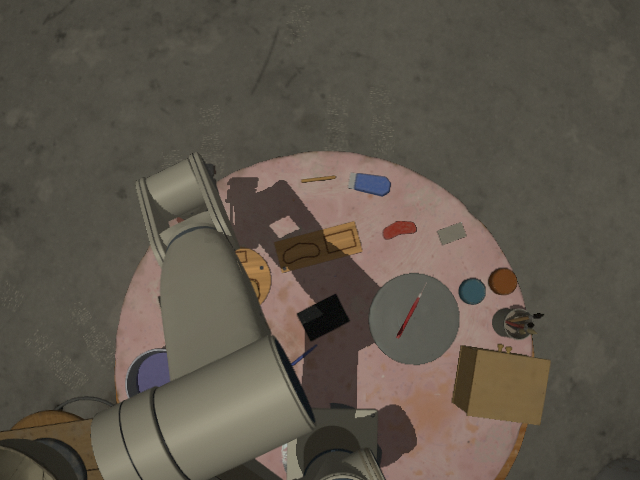

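The rib is lying flat inside its outline, slightly low and left in this view. The wedge is at (319–347, 199–265).

Run:
```python
from h import *
im=cv2.imread("pics/w_wed.png");cv2.imwrite("pics/c2.png",cv2.resize(im[195:345,35:245],None,fx=3.7,fy=3.7,interpolation=cv2.INTER_CUBIC))
W=wpx("w_wed",[(320,200),(347,200),(346,264),(320,264)],12);print(W.round(1),W.mean(0))
```

```text
[[554.5 330.1]
 [573.5 330.8]
 [575.1 283.1]
 [556.  282.3]] [564.79114247 306.56731126]
```

View pics/c2.png

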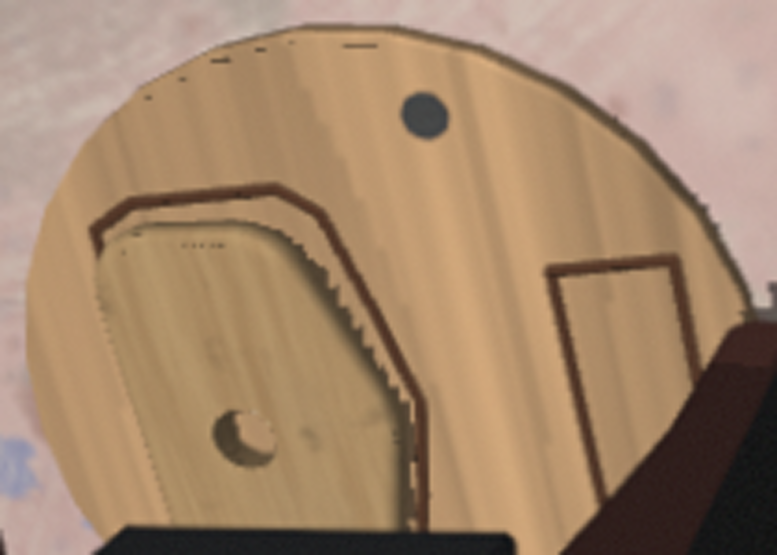

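Run:
```python
from h import *
A=lambda p:np.array(p,float)/3.7+[35,195]
y=np.radians(8);R=np.array([[np.cos(y),np.sin(y)],[-np.sin(y),np.cos(y)]])
f=lambda p,z:((wpx("w_wed",A(p),z)-[391,236.7])@R.T).round(1)
print('outline',f([(135,203),(275,187),(321,215),(422,400)],8))
print('rib',f([(135,227),(240,225),(295,250),(405,400),(105,300)],16))
print('wedge out TL TR',f([(549,271),(675,258)],8))
```

```text
outline [[-17.9  51.1]
 [ 13.1  51.4]
 [ 21.2  44.5]
 [ 32.3   1.7]]
rib [[-13.5  48.1]
 [  8.8  46.4]
 [ 18.8  40. ]
 [ 33.2   5.5]
 [-24.8  33.4]]
wedge out TL TR [[66.1 27.8]
 [92.6 28. ]]
```

Run:
```python
from h import *
pick(564,305,2)
place(469,249.3,8,42,tipz=10.9)
env.reach([550,-150,200],quat(15)); set_gripper(88); st()
wshot("w_kid")
cv2.imwrite("pics/top2.png",viewer.camera("top"))
im=cv2.imread("pics/top2.png");cv2.imwrite("pics/c3.png",cv2.resize(im[215:320,195:370],None,fx=4.5,fy=4.5,interpolation=cv2.INTER_CUBIC))
```

```text
t 10.28 tcp [564.4 305.2  83.1] w 67.9 F [ 0.2  0.1 -0.1]
t 11.08 tcp [564.  305.   82.5] w 20.2 F [-1.   0.3  1. ]
t 11.62 tcp [563.8 304.9 159.9] w 20.0 F [0.6 0.3 0.2]
hit False
t 12.82 tcp [468.6 249.2  90.3] w 20.3 F [-0.6 -0.1  6.5]
t 13.88 tcp [468.9 249.3 160. ] w 41.7 F [ 0.4 -0.3 -0.4]
hit True
t 16.24 tcp [ 550.  -150.1  200. ] w 87.9 F [ 0.2 -0.3 -0.6]
```

View pics/w_kid.png

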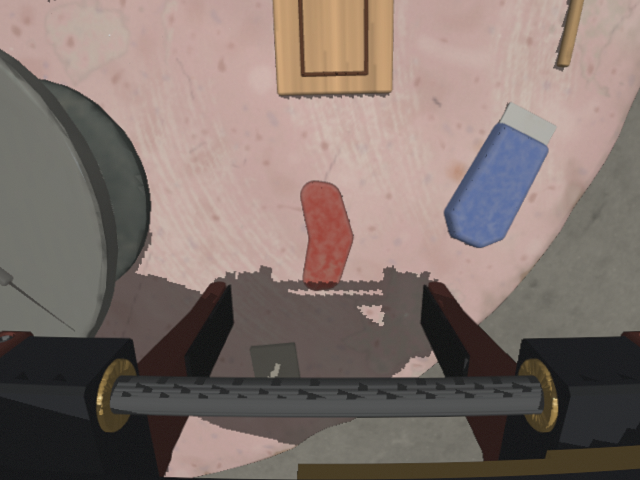

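View pics/c3.png

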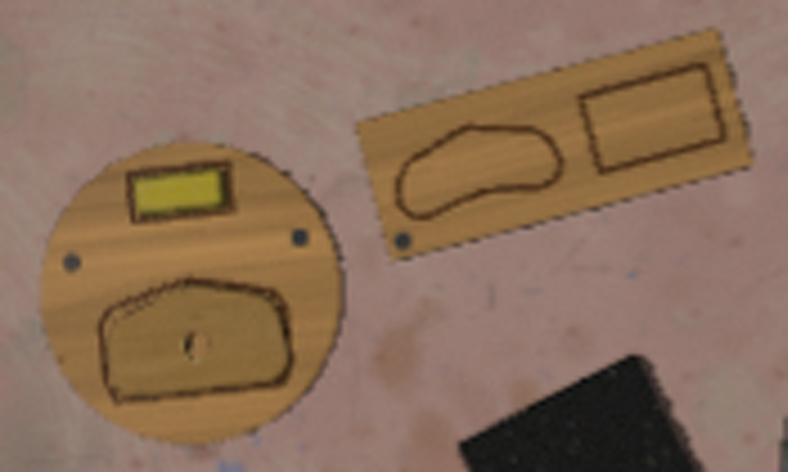

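The rib and wedge both sit inside their outlines. The kidney is clear to grip, but I need the wheel's height and clearance first because the gripper body is wide.

Run:
```python
from h import *
P=viewer.camera_params("side")
for z in (60,90,120,150):
    t=top([(414,318),(414,273),(369,318),(459,318)],z); s=ray(P,np.array(P['pose']),[(423,192)],z)
    print(z,t.round(),s.round())
y=np.radians(15);R=np.array([[np.cos(y),np.sin(y)],[-np.sin(y),np.cos(y)]])
print(((wpx("w_kid",[(320,181),(322,288),(301,195),(303,280),(353,236),(308,238)],9)-[550,-150])@R.T).round(1))
print('tile',wpx("w_kid",[(251,347),(296,343)],6).round(1))
T=wpx("w_kid",[(301,75),(368,75)],8);print('tileout end',T.round(1),T.mean(0))
```

```text
60 [[ 333. -184.]
 [ 438. -182.]
 [ 331.  -78.]
 [ 335. -292.]] [[ 343. -221.]]
90 [[ 334. -179.]
 [ 438. -177.]
 [ 332.  -75.]
 [ 336. -284.]] [[ 335. -177.]]
120 [[ 336. -173.]
 [ 437. -171.]
 [ 334.  -71.]
 [ 337. -276.]] [[ 326. -133.]]
150 [[ 337. -167.]
 [ 436. -165.]
 [ 335.  -68.]
 [ 339. -268.]] [[317. -89.]]
[[ -4.7  42.1]
 [ -3.5 -39.7]
 [-18.3  32.1]
 [-18.  -33.1]
 [ 19.4   1.7]
 [-13.7   0.2]]
tile [[ 514.5 -256.5]
 [ 549.2 -243.1]]
tileout end [[504.5 -45.9]
 [547.3 -34.4]] [525.93646193 -40.16131893]
```

Run:
```python
from h import *
pick(553,-148,15)
w=env.read_state()['width']; wshot("w_kid2")
d=19.5-w/2; y=np.radians(16.4); print('d',d)
```

```text
t 17.42 tcp [ 553.5 -148.2   83.2] w 87.8 F [-0.1 -0.6  0.4]
t 18.27 tcp [ 552.8 -148.    82.5] w 37.2 F [-1.5 -0.4  1.6]
t 18.8 tcp [ 552.8 -147.9  159.8] w 36.9 F [-0.9  0.7 -0.2]
hit False
d 1.0279162964359365
```

View pics/w_kid2.png

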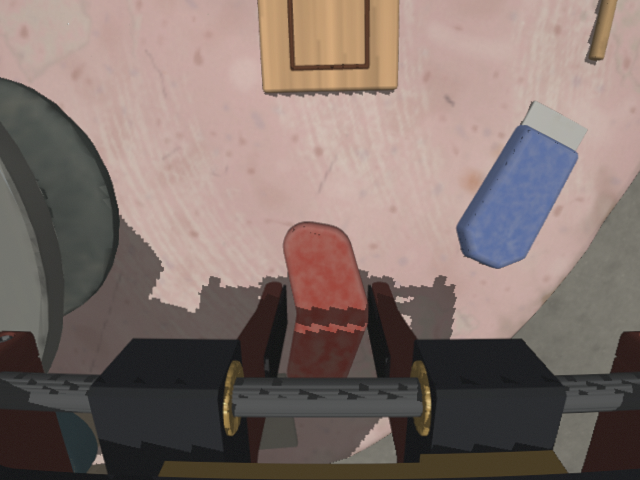

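Run:
```python
from h import *
y=np.radians(15);R=np.array([[np.cos(y),np.sin(y)],[-np.sin(y),np.cos(y)]])
print(((wpx("w_kid2",[(315,222),(284,245),(291,320),(366,310)],86.5)-[552.8,-148])@R.T).round(1))
d=1.5; a=np.radians(16.4)
place(488.4+d*np.cos(a),87.5+d*np.sin(a),16.4,52,tipz=10.9)
env.reach([541,-286,200],quat(21)); set_gripper(86); st()
wshot("w_tile")
cv2.imwrite("pics/top3.png",viewer.camera("top"))
im=cv2.imread("pics/top3.png");cv2.imwrite("pics/c4.png",cv2.resize(im[215:320,195:370],None,fx=4.5,fy=4.5,interpolation=cv2.INTER_CUBIC))
```

```text
[[ -4.7  41.8]
 [-17.8  31.9]
 [-15.8  -3.3]
 [ 17.6   1.6]]
t 20.52 tcp [489.1  87.1  89.7] w 36.9 F [-0.3 -0.6  3.8]
t 21.49 tcp [489.8  87.9 160. ] w 51.9 F [0.3 0.9 0.6]
hit True
t 23.62 tcp [ 541. -286.  200.] w 86.0 F [-0.5  0.5 -0.2]
```

View pics/w_tile.png

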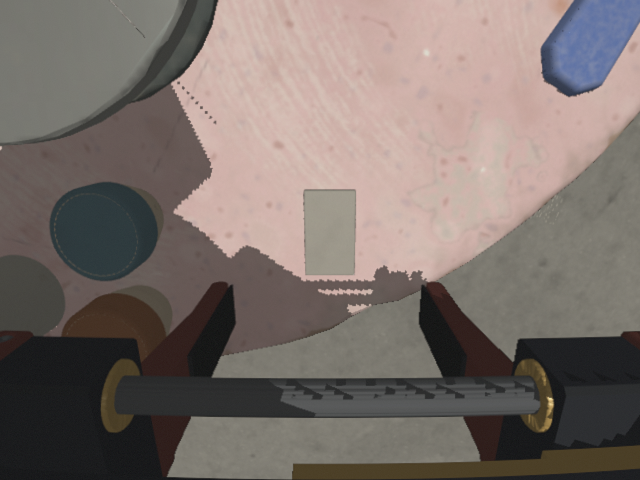

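View pics/c4.png

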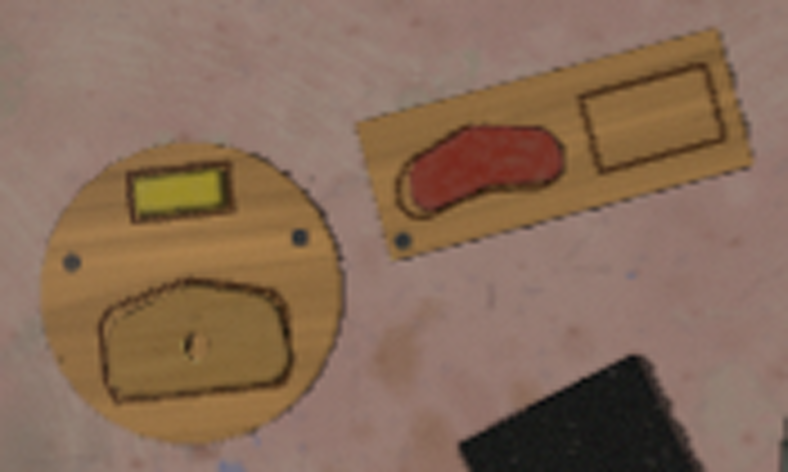

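The kidney lies well within its outline, about 4 mm short lengthwise. The tile is clear, with corners at (304,190), (355,190), (354,275) and (306,274).

Run:
```python
from h import *
W=wpx("w_tile",[(304,190),(355,190),(354,275),(306,274)],6);print(W.round(1),W.mean(0)); d=W[0]-W[3]; yw=np.degrees(np.arctan2(-d[0],d[1]));d=W[1]-W[2]; yw2=np.degrees(np.arctan2(-d[0],d[1])); print(yw,yw2)
c=W.mean(0)
pick(c[0],c[1]-1,(yw+yw2)/2,tipz=2)
place(516,-5,16.4,54,tipz=10.5)
env.reach([450,-150,330],quat(0)); st()
cv2.imwrite("pics/top4.png",viewer.camera("top")); cv2.imwrite("pics/side4.png",viewer.camera("side"))
im=cv2.imread("pics/top4.png");cv2.imwrite("pics/c5.png",cv2.resize(im[160:320,195:395],None,fx=3.7,fy=3.7,interpolation=cv2.INTER_CUBIC))
```

```text
[[ 513.3 -258.9]
 [ 547.4 -245.8]
 [ 571.5 -306.7]
 [ 536.9 -319.1]] [ 542.28475066 -282.60513035]
21.41608331301148 21.560218447124168
t 24.8 tcp [ 542.7 -283.9   82.5] w 86.0 F [ 0.4  0.1 -0.1]
t 25.61 tcp [ 542.3 -283.6   82. ] w 37.6 F [ 0.9 -0.   0.5]
t 26.15 tcp [ 542.  -283.5  159.8] w 37.3 F [-0.4  1.  -1.5]
hit False
t 27.93 tcp [515.2  -5.5  89.5] w 37.6 F [-0.4 -0.9  3.3]
t 28.92 tcp [515.9  -5.  160. ] w 54.0 F [-0.1 -0.4  0.1]
hit True
t 29.84 tcp [ 449.8 -149.5  328.6] w 54.1 F [ 0.5 -0.4 -0.7]
```

View pics/c5.png

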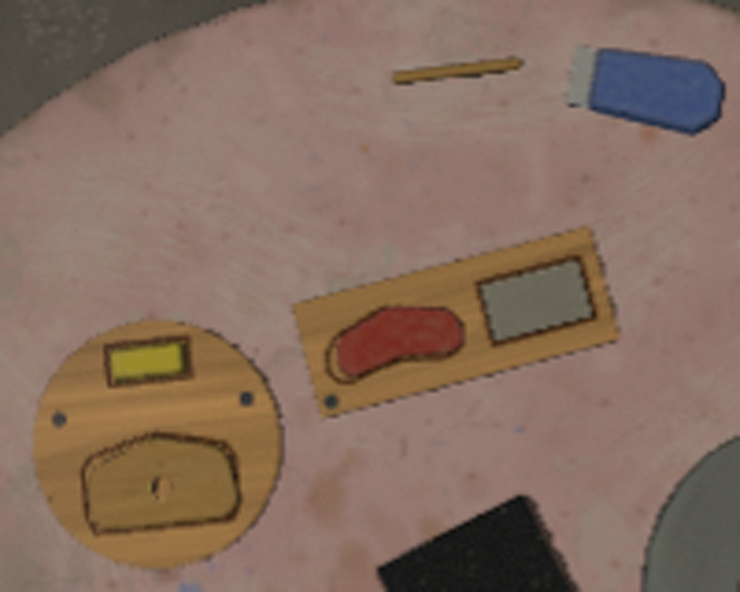

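View pics/side4.png

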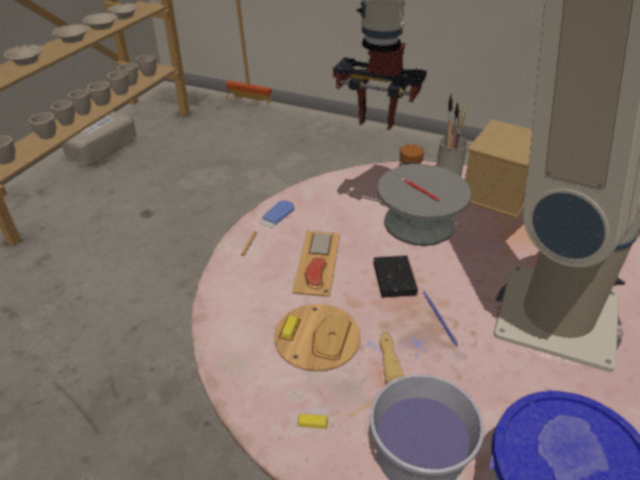

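All four parts lie flat inside their outlines in both views. The kidney is about 3.5 mm off lengthwise, the scraper hasn't moved, and the arm is clear, so I'm handing in.

Run:
```python
from h import *
env.hold(0.3); workorder.sign_off(); st()
```

```text
the job is handed in; nothing more can be done
the job is handed in; nothing more can be done
```

Both kits are made up and the job is handed in, at about 30 s of the 93 s allowed. The sign-off gave no verdict. The rib and the farther yellow wedge are on the round board, and the kidney and the grey tile are on the long board.

- **Final views:** the top and side pictures taken before hand-in show all four parts flat and lengthwise inside their outlines. The scraper shows no visible shift and was never touched, the other wedge was left alone, and the arm is clear of everything.
- **Offsets from centre (limit 12 mm):** the rib and the kidney each lie about 3.5 mm off their outline's centre lengthwise. The wedge and tile look centred to within about 2 mm.
- **Disagreements:**
  - The wrist and top cameras differed by 3–8 mm. I averaged them for the first part, then shifted later targets by what I saw on the board.
  - The rib gripped at 54 mm against its stated 59 mm, though it was held square.

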